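# Top up the spacer sleeve magazine

## Robot

A 7-joint arm with a two-finger parallel gripper is mounted at the origin on the work surface. World frame = base frame: x ahead of the robot, y to its left, z up, the work surface at z = 0. Lengths are in m, angles in rad, forces in N, time in s.
With the tool pointing down it reaches from about 0.4 to 0.9 m from the base axis. Payload 5.6 kg.
Tool frame: the origin (TCP) lies at the very end of the fingers, on their centre line; the grasp point (between the pads) lies manip.hold_point_z behind it (manip.hold_point_z is the distance from the TCP to the grasp point, in m); z points along the fingers, y is the line along which they close (so a half turn about z gives the same grasp; the last joint's range is limited). The gripper opens to 92 mm and grips with 3 to 60 N. Pads are 20 mm wide; open, the fingers measure 128 mm over their backs; the gripper's body (75 mm by 189 mm) begins 69 mm behind the grasp point.
Start: joints at [1.209, 0.468, -0.012, 1.603, 0.006, 1.071, -0.056], TCP at [0.204, -0.617, 0.176] pointing down, gripper open.
Joint ranges: [-2.53, 2.53], [-0.31, 2.02], [-1.57, 1.55], [0.28, 2.44], [-1.29, 4.43], [0.15, 1.84], [-2.92, 2.92]. Speed limits (rad/s): [2.57, 2.57, 3.14, 3.14, 3.14, 3.14, 3.14].

## Interface

Orientations are given as a unit quaternion [w, x, y, z].
In Python, from station import manip gives the robot as it stands.
- The arm moves only by the tool move_arm, never from a script. Its argument "increments" is a list of rows, each a list of 6 numbers: the shift along the tool's x, y, z in units of 0.12 m (1.0 is 0.12 m), then the turn, a rotation vector about the tool's x, y, z in units of 120 degrees (1.0 is 120 degrees). In form: [[tx, ty, tz, rx, ry, rz], ...]. A call has 1 to 12 rows; each row is the pose to reach, as a shift and turn from the pose commanded when the call began, along the tool's axes at that moment; what a row does not reach only later rows make up. A row lasts 1/10 s, in which the tool goes at most 50 mm and 8.59 degrees, less where a joint would pass 70% of its speed; a pose out of reach is approached as far as the arm can. A call with a number of a shift or a turn outside -1 to 1 is refused whole. A call with a gripper value outside its range is refused whole. "grip" is the closure, from -1 (fully open) to 1 (shut), so that 0 is half open, set as the call begins (left out, the last holds). The fingers move at their own pace and stop on an object; "newtons" is the grip in N (left out, the last holds). Time passes only in rows, so rows that repeat a pose let the fingers close. It gives the time, the measured TCP pose, the force, the opening and the grip force at its end, in the units of the state.
- manip.get_state(): the state, without advancing time (a new reading comes with each control period).
- manip.capture(name): name is "side" or "top" or "wrist"; returns a dict with "frame" (400x640x3 uint8, red, green, blue), "range_z" (400x640 float32, m along the optical axis (not along the pixel's ray), 0 where there is no reading), "camera_matrix" (3x3 intrinsics, pixels), "extrinsics" (4x4, takes a point from camera to world coordinates); the wrist camera has in their place "hand_eye" (4x4, takes a point from camera to tool coordinates, whose origin is the TCP and whose axes are the flange's). Camera axes: x right, y up, looking along -z (the intrinsics and any distortion apply to the point x, -y, -z); pixel columns grow to the right and rows downward; lengths in m; the calibration is good to about 2 mm. A picture is of the moment at which its call begins: read the wrist's pose just before it.
- manip.finish_job(): hands the job in; it is judged then, once.
The state is a dict: "time": time; "joint_positions": joint angles; "qvel": joint speeds; "tau": joint torques, N m; "tcp_pos": TCP position; "orientation": TCP orientation; "force": force on the tool from outside, world axes, zero at the start; "ft_torque": the same for the moment, N m; "opening": finger opening in m; "finger_force": force on a finger pad.
Only numpy, scipy, OpenCV 4.12 (cv2) and the standard library are available. Lean on these libraries where they do the work, as an engineer would, in place of code of your own. Each camera call takes 0.05 s, during which the arm holds its last target. There are 200 camera calls.

## Task

Top up the sleeve magazine with the two loose copper sleeves: draw the follower back by its black post, gently, until you feel it meet the end of the slot, move the post across and hook it in the side notch, let go, and stand both sleeves upright in the open track behind the two already there. Then unhook the post and ease the follower forward in your grip, without letting it snap, until its spring holds all four sleeves together in the row, and let go. Never force the post against the slot plate, and leave the other things on the bench where they are.

Things in the scene. Friction and masses are not known exactly. Their poses are not given: they have to be found in the camera images.
- magazine: Sleeve magazine fixed to the bench: aluminium bed 360 x 80 mm. Origin under the bed's middle at bench height; x runs along the track from nose to tail (the way the follower pulls back), y across (towards the side notch), z up. Track floor 12 mm above the bench; channel 27 mm wide, centred on y = 0, between rails flared outwards by 4 mm over their top 4 mm, their tops 24 mm above the bench. Nose stop face at x = -158 mm; covered from about x = -20 mm on.
- slot_zone (a point): Centre line of the slotted steel plate, on its top, 50 mm above the bench, at magazine x = +35 mm: where the post stands when the follower's travel is 0. The plate covers y = -25 to +34 mm and about x = -43 to +179 mm (flat screw heads 2 mm high). Its slot is 11 mm wide for the post's 8 mm pin ; it is open towards the nose and ends in a J at the tail.
- notch_zone (a point): Rough place of the side notch (magazine x = +121, y = +15 mm). At the slot's tail end a passage 11 mm wide leads across (+y) to the notch, centred on y = +15 mm, where the spring then draws the pin forward to 9 mm short of the slot's end. The tongue between them is 6 mm long: the pin passes across only within 3 mm of the slot's end.
- slot_end (a point): Middle of the range (magazine x = +130 mm, on the plate's top) in which the post meets the slot's end: at a follower travel of 70 to 120 mm. The plate is clamped wherever the last user set it for a longer or shorter load, so this point does not move with it and the true end must be felt. It has a rubber buffer; over 15 N on the plate from the post in the slot is forcing it. The notch shifts with the slot's end.
- row_end (a point): Point on the track floor, 12 mm above the bench, on the centre line, at the back of the two sleeves already in the track (48 mm from the nose stop, magazine x = -110 mm). With the follower parked, the free track behind it is 61 to 111 mm long.
- post (a joint): Cross position of the post on the follower's cross slide, m: 0 in the straight slot, growing towards the magazine's +y, 0.015 in the side notch. Friction 0.4 N only, no spring. Hooked in the notch, the post already bears on the plate with the spring's 8 to 9 N; there 30 N is too much.
- follower (a joint): Follower travel along the magazine's x, m: 0 with its brass face on the two sleeves in the track, growing as it is pulled back; 0.048 against four sleeves; 0.061 to 0.111 parked in the notch. A rolled ribbon spring pulls it to the nose, about 6 N at 0 and 9 N at 0.11, plus 0.4 N friction; moving mass 0.34 kg. Let go it snaps shut; it must not run faster than 0.3 m/s.
- post_grip (a point): Middle of the upright black grip of the follower's post, 74 mm above the bench: a cylinder 14 mm in diameter from 54 to 94 mm above the bench, clear on all sides above the plate. It stands 145 mm behind the follower's brass face and always stays upright.
- sleeve_a: One of the two loose copper spacer sleeves: an upright tube 24 mm outside diameter, 12 mm bore, 36 mm tall, about 0.1 kg, standing on the bench. Origin: centre of its underside.
- sleeve_b: The other loose copper sleeve, the same.
- old_1: Sleeve already in the track, at the nose (its centre at magazine x = -146 mm), the same size, standing upright. Origin: centre of its underside.
- old_2: Sleeve already in the track, behind old_1 (its centre at magazine x = -122 mm), the same size.
- turntable: Bystander, fixed: small cast aluminium turntable, disc 160 mm in diameter, top 55 mm above the bench, spring knob on its near side. Origin: centre of its underside.
- tama: Bystander: black lacquered ball, 60 mm in diameter, resting loose on the turntable's brass seat, its top about 122 mm above the bench. Origin: the ball's centre.
- cup: Bystander: glazed grey celadon cup, 76 mm wide, 72 mm tall. Origin: centre of its underside.
- burnisher: Bystander: boxwood burnisher lying on the bench, 192 mm long, 22 mm thick. Origin: underside, about its middle.
- washer: Bystander: flat copper spacer washer, 42 mm wide, 5 mm thick, lying on the bench.
- lacquer_jar: Bystander: dark red closed lacquer jar, 64 mm wide, 75 mm tall.
- ken: Bystander: plain wooden kendama handle lying on the bench, 167 mm long, 34 mm thick.
There are look-alikes about, which are no part of the job. What is shaped like the sleeve_a but blue, purple or red is not meant.

How it is judged:
On the way, in this order (a step that is already met when the one before it is completed fails the run):
1. the follower is parked: drawn back, its post hooked in the side notch and let go (value of joint post above 0.0105 m and value of joint follower above 0.055 m and contact force between the fingers and post below 0.1 N), for 0.3 s.
2. both loose sleeves stand in the track behind the other two, let go, the follower still parked (x of sleeve_a in the frame of magazine between -0.106 and -0 m and y of sleeve_a in the frame of magazine between -0.003 and 0.003 m and z of sleeve_a in the frame of magazine between 0.009 and 0.015 m and angle between each of sleeve_a, sleeve_b's own z axis and vertical below 0.105 rad and x of sleeve_b in the frame of magazine between -0.106 and -0 m and y of sleeve_b in the frame of magazine between -0.003 and 0.003 m and z of sleeve_b in the frame of magazine between 0.009 and 0.015 m and contact force between the fingers and sleeve_a below 0.1 N and contact force between the fingers and sleeve_b below 0.1 N and value of joint post above 0.0105 m and value of joint follower above 0.055 m), for 0.2 s.
At the end, for the whole second after the job is handed in: Post in the straight slot (within 4 mm), follower against a closed row of four sleeves (travel 48 mm, within 3 mm), all four upright (6 degrees) on the track floor (3 mm) in the channel (3 mm), at rest and let go; bystanders within 20 mm of where they were (x of sleeve_a in the frame of magazine between -0.106 and -0.068 m and y of sleeve_a in the frame of magazine between -0.003 and 0.003 m and z of sleeve_a in the frame of magazine between 0.009 and 0.015 m and angle between each of sleeve_a, sleeve_b, old_1, old_2's own z axis and vertical below 0.105 rad and x of sleeve_b in the frame of magazine between -0.106 and -0.068 m and y of sleeve_b in the frame of magazine between -0.003 and 0.003 m and z of sleeve_b in the frame of magazine between 0.009 and 0.015 m and x of old_1 in the frame of magazine between -0.152 and -0.116 m and y of old_1 in the frame of magazine between -0.003 and 0.003 m and z of old_1 in the frame of magazine between 0.009 and 0.015 m and x of old_2 in the frame of magazine between -0.152 and -0.116 m and y of old_2 in the frame of magazine between -0.003 and 0.003 m and z of old_2 in the frame of magazine between 0.009 and 0.015 m and contact force between the fingers and sleeve_a below 0.1 N and contact force between the fingers and sleeve_b below 0.1 N and linear speed of each of sleeve_a, sleeve_b, follower below 0.02 m/s and value of joint post below 0.004 m and value of joint follower between 0.045 and 0.051 m and contact force between the fingers and post below 0.1 N and not (distance of any of tama, cup, burnisher, washer, lacquer_jar, ken from where it was at the start of the episode above 0.02 m)); the robot touches nothing.
It fails at once if the gripper forced the post against the slot plate (more than 15 N in the slot, 30 N in the notch) ((contact force between post and magazine above 15 N and contact force between the fingers and post above 1 N and value of joint post below 0.0095 m) or (contact force between post and magazine above 30 N and contact force between the fingers and post above 1 N)).
It fails at once if the follower was let snap forward (faster than 0.3 m/s with the post in the straight slot) (velocity of joint follower below -0.3 m/s and value of joint post below 0.0095 m).
It fails at once if a bystander was moved by more than 20 mm (distance of any of tama, cup, burnisher, washer, lacquer_jar, ken from where it was at the start of the episode above 0.02 m).
It also fails if it takes over 72 s, if anything falls off the work surface, if the arm or the gripper's body presses on something with over 40 N, if the wrist force passes 120 N, or if a joint passes its speed limit or range.

## Working session

There is one attempt and no reset: what is moved stays moved. The work goes in short steps, Python scripts to look and compute and a tool call to move; the robot and the scene stay as the last step left them, time stands still between calls to the robot, and variables do not carry over. Pictures are saved under pics/ and viewed, at most 10 in all, crops included, and the job is handed in when it is done.

Besides the shell and the picture viewer there is one more tool, called after "Call:" in YAML: its name, and indented under it one key for each argument. move_arm: Moves the arm, as the interface text tells. Shifts and turns lie within -1 to 1; 1 stands for 0.12 m of shift or 120 degrees of turn. Its arguments: {"type":"object","properties":{"increments":{"type":"array"},"grip":{"type":"number"},"newtons":{"type":"number"}},"required":["increments"]}

```bash
ls; mkdir -p pics; python3 - <<'E'
from station import manip
import cv2,numpy as np
print(manip.hold_point_z, manip.get_state())
for n in ("top","side"):
    c=manip.capture(n); cv2.imwrite(f"pics/{n}0.png",c["frame"][:,:,::-1]); np.savez(f"{n}0.npz",**c)
    print(n,c["camera_matrix"],c["extrinsics"],c.keys())
E
```

```text
pics
0.0187 {'time': 0.0, 'joint_positions': array([ 1.20902026,  0.46838188, -0.011581  ,  1.60364001,  0.00599469,
        1.07139807, -0.05628385]), 'qvel': array([ 0.00055216,  0.00241459, -0.00123671, -0.00060243,  0.00021085,
        0.00160087, -0.00142485]), 'tau': array([ 3.39153303e-04, -5.20565772e+01, -1.20739464e-02, -2.43747872e+01,
       -5.65016409e-02,  1.72640855e-02,  1.48974482e-04]), 'tcp_pos': array([ 0.20342089, -0.61664908,  0.17483057]), 'orientation': array([-8.72504348e-04,  9.87329734e-01,  1.58679525e-01, -2.06127583e-04]), 'force': array([ 0.41548416,  0.26873573, -0.08035594]), 'ft_torque': array([-0.01820857,  0.02010975, -0.03002527]), 'finger_force': 0.0, 'opening': 0.09182958278110752}
top [[478.98360641   0.         326.23376277]
 [  0.         478.98360641 207.78779554]
 [  0.           0.           1.        ]] [[-1.70837729e-02  9.93181588e-01 -1.15319025e-01  4.00188925e-01]
 [-9.99853768e-01 -1.70581719e-02  1.20892795e-03 -1.03163110e-02]
 [-7.66446768e-04  1.15322815e-01  9.93327771e-01  1.45041581e+00]
 [ 0.00000000e+00  0.00000000e+00  0.00000000e+00  1.00000000e+00]] dict_keys(['frame', 'range_z', 'camera_matrix', 'extrinsics'])
side [[404.86340773   0.         320.63283635]
 [  0.         404.86340773 200.22391804]
 [  0.           0.           1.        ]] [[-0.97698501  0.11320895 -0.18078726  0.35767475]
 [-0.2130051  -0.56292922  0.79858595  0.85272581]
 [-0.01136335  0.81871511  0.57408749  0.69657256]
 [ 0.          0.          0.          1.        ]] dict_keys(['frame', 'range_z', 'camera_matrix', 'extrinsics'])
```

View pics/top0.png

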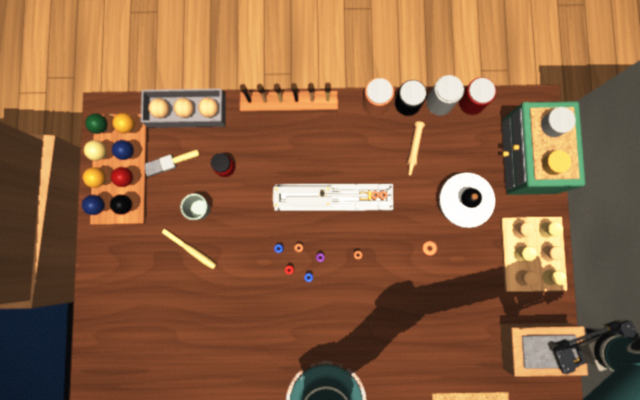

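View pics/side0.png

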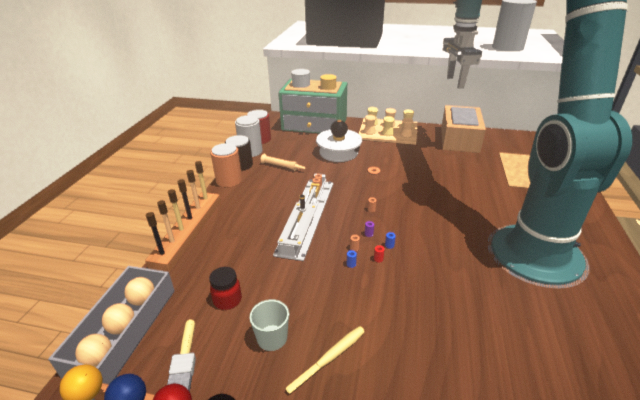

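The top view shows the magazine from (273,197) to (393,197) with its nose on the right, and the post at (322,193). The copper tubes are at (298,247) and (358,254). The look-alikes are blue (279,248) and (308,277), red (289,270) and purple (320,257). The two copper ones match the description, and I'll confirm them in a crop along with the measurements.

```bash
cat > h.py <<'E'
import numpy as np,cv2
from scipy.spatial.transform import Rotation as R
from station import manip
def load(n): return dict(np.load(n))
def cloud(c,T=None):
    T=c["extrinsics"] if T is None else T
    K=c["camera_matrix"];z=c["range_z"];v,u=np.mgrid[:400,:640]
    P=np.stack([(u-K[0,2])/K[0,0]*z,-(v-K[1,2])/K[1,1]*z,-z],-1)
    W=P@T[:3,:3].T+T[:3,3]; W[z==0]=np.nan
    return W
E
python3 - <<'E'
from h import *
c=load("top0.npz");W=cloud(c)
f=c["frame"]
print("bench z",np.nanmedian(W[300:330,200:260,2]))
for n,(u,v) in dict(a=(298,247),b=(358,254),wash=(430,248),post=(322,193),o1=(383,195),o2=(374,195)).items():
    p=W[v-9:v+10,u-9:u+10].reshape(-1,3)
    h=np.nanmax(p[:,2]); q=p[(p[:,2]>h-.008)]
    print(n,h.round(4),q.mean(0).round(4),len(q),(q[:,:2].min(0)+q[:,:2].max(0))/2,np.ptp(q[:,:2],axis=0))
# plate/bed extents
m=(W[...,2]>.044)&(W[...,2]<.056);m[:,:265]=0;m[:,400:]=0;m[:175]=0;m[220:]=0
q=W[m];print("plate",len(q),cv2.minAreaRect(q[:,:2].astype(np.float32)*1000), np.median(q[:,2]))
m=(W[...,2]>.006)&(W[...,2]<.1);m[:,:265]=0;m[:,400:]=0;m[:175]=0;m[220:]=0
q=W[m];print("all",len(q),cv2.minAreaRect(q[:,:2].astype(np.float32)*1000))
a=cv2.resize(f[175:290,260:405],None,fx=5,fy=5,interpolation=cv2.INTER_CUBIC)
cv2.imwrite("pics/crop1.png",a[:,:,::-1]);print(a.shape)
E
```

```text
bench z -0.0008248890904776207
a 0.0425 [0.4485 0.0715 0.0381] 20 [0.44807552 0.07156127] [0.02056877 0.02074441]
b 0.0404 [ 0.4254 -0.1033  0.0365] 31 [ 0.4246205  -0.10177976] [0.02054036 0.02072142]
wash 0.0124 [ 0.4419 -0.3223  0.0069] 68 [ 0.44087297 -0.32546583] [0.05463658 0.04895117]
post 0.0989 [ 6.03e-01 -3.00e-04  9.43e-02] 18 [ 0.60222356 -0.00060953] [0.01473803 0.01150322]
o1 0.052 [ 0.6002 -0.1747  0.0476] 64 [ 0.59847873 -0.17776326] [0.02496287 0.0480955 ]
o2 0.052 [ 0.6004 -0.1629  0.0478] 55 [ 0.60033999 -0.1602541 ] [0.02204183 0.04102085]
plate 970 ((599.7657470703125, -29.763442993164062), (58.94745635986328, 344.1816711425781), 0.36184224486351013) 0.049216028363208486
all 2777 ((601.122314453125, -27.681106567382812), (398.0358581542969, 135.5116424560547), 89.12908172607422)
(575, 725, 3)
```

View pics/crop1.png

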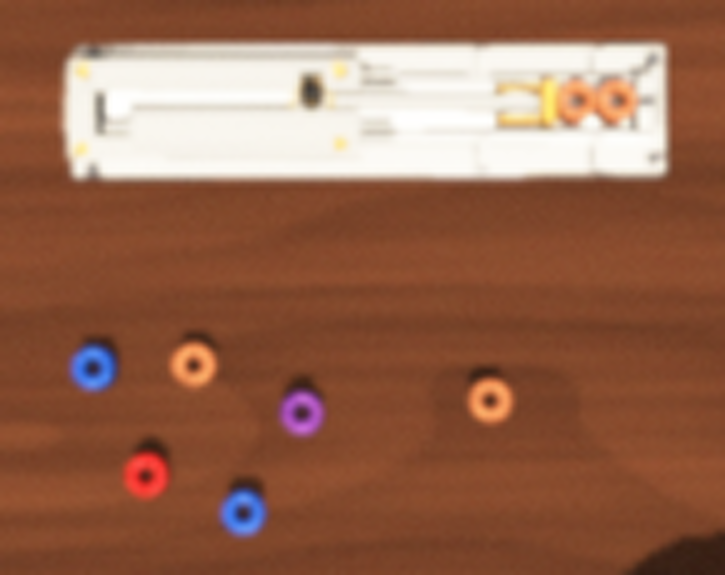

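The crop confirms it: only the tubes at crop (193,364) and (490,400) are copper. The J-notch is at crop (100–130, 95–130), towards the robot. Next I'll refine positions using the known heights.

```bash
cat >> h.py <<'E'
def ray(c,u,v,z,T=None):
    T=c["extrinsics"] if T is None else T; K=c["camera_matrix"]
    d=T[:3,:3]@np.array([(u-K[0,2])/K[0,0],-(v-K[1,2])/K[1,1],-1.]); o=T[:3,3]
    return o+d*(z-o[2])/d[2]
def proj(c,p,T=None):
    T=c["extrinsics"] if T is None else T; K=c["camera_matrix"]
    q=np.linalg.inv(T)@np.r_[p,1]; return K[0,0]*q[0]/-q[2]+K[0,2],-K[1,1]*q[1]/-q[2]+K[1,2]
def tool(T_or_c=None):
    s=manip.get_state();q=s["orientation"];T=np.eye(4);T[:3,:3]=R.from_quat(np.r_[q[1:],q[0]]).as_matrix();T[:3,3]=s["tcp_pos"];return T,s
def inc(target,yaw):
    """increment row to reach target with tool down, tool x at world yaw"""
    T,s=tool();Rt=np.array([[np.cos(yaw),np.sin(yaw),0],[np.sin(yaw),-np.cos(yaw),0],[0,0,-1]])
    return np.r_[T[:3,:3].T@(np.array(target)-T[:3,3])/.12, R.from_matrix(T[:3,:3].T@Rt).as_rotvec()/np.radians(120)].round(4)
E
python3 - <<'E'
from h import *
c=load("top0.npz");f=c["frame"];hsv=cv2.cvtColor(f,cv2.COLOR_RGB2HSV)
def ring(u,v,r,z,n):
    s=hsv[v-r:v+r+1,u-r:u+r+1];m=((s[...,0]<14)&(s[...,1]>90)&(s[...,2]>190)).astype(np.uint8)
    k,l,st,ce=cv2.connectedComponentsWithStats(m);i=1+np.argmax(st[1:,4])
    cu=st[i,0]+(st[i,2]-1)/2+u-r;cv=st[i,1]+(st[i,3]-1)/2+v-r
    print(n,st[i],ce[i]+[u-r,v-r],ray(c,*(ce[i]+[u-r,v-r]),z).round(4),ray(c,cu,cv,z).round(4))
ring(298,247,8,.036,"a");ring(358,254,8,.036,"b")
print("post",ray(c,260+311/5-.4,175+90/5-.4,.094)); 
for n,x in dict(o1=(617,101),o2=(577,101)).items(): print(n,ray(c,260+x[0]/5-.4,175+x[1]/5-.4,.048))
print("slot end",ray(c,260+97/5,175+108/5,.05))
w=manip.capture("wrist");print(w["hand_eye"],w["camera_matrix"])
print("inc look", inc([.585,.06,.28],0.0), inc([.585,.06,.28],np.pi))
E
```

```text
a [ 4  5  9  8 48] [298.1875     247.39583333] [0.4484 0.0725 0.036 ] [0.4481 0.0731 0.036 ]
b [ 4  5  8  8 47] [357.57446809 254.57446809] [ 0.4244 -0.1018  0.036 ] [ 0.4246 -0.1016  0.036 ]
post [ 6.01622489e-01 -2.94916065e-05  9.40000000e-02]
o1 [ 0.59877031 -0.18049408  0.048     ]
o2 [ 0.59917696 -0.15684661  0.048     ]
slot end [0.59838086 0.12562508 0.05      ]
[[ 7.40167777e-04  9.56173603e-01  2.92799409e-01  8.31927213e-02]
 [ 9.99999674e-01 -6.13182959e-04 -5.25472977e-04 -5.23552807e-04]
 [-3.22903782e-04  2.92799702e-01 -9.56173745e-01 -2.09203739e-01]
 [ 0.00000000e+00  0.00000000e+00  0.00000000e+00  1.00000000e+00]] [[326.681961     0.         324.60908919]
 [  0.         326.681961   202.7473101 ]
 [  0.           0.           1.        ]]
inc look [ 4.7862e+00 -4.3611e+00 -8.6910e-01 -6.0000e-04  1.0000e-04  1.5220e-01] [ 4.7862e+00 -4.3611e+00 -8.6910e-01 -2.0000e-04 -9.0000e-04 -1.3478e+00]
```

Call:
move_arm:
  increments:
    - [1,-1,-0.8,0,0,0.152]
    - [1,-1,-0.8,0,0,0.152]
    - [1,-1,-0.8,0,0,0.152]
    - [1,-1,-0.8,0,0,0.152]
  grip: -0.2
  newtons: 20

```text
time: 0.55
tcp_pos: [0.2809, -0.4637, 0.2727]
orientation: [-0.0, 1.0, 0.0, 0.0]
force: [0.4, 0.5, -0.4]
opening: 0.0622
finger_force: 0.0
```

Call:
move_arm:
  increments:
    - [0.54,-0.865,0,0,0,0]
    - [0.54,-0.865,0,0,0,0]
    - [0.54,-0.865,0,0,0,0]

```text
time: 0.85
tcp_pos: [0.3473, -0.3575, 0.2721]
orientation: [-0.0, 1.0, 0.003, 0.001]
force: [-0.2, 0.4, 0.4]
opening: 0.0551
finger_force: 0.0
```

Call:
move_arm:
  increments:
    - [0.54,-0.865,0,0,0,0]
    - [0.54,-0.865,0,0,0,0]
    - [0.54,-0.865,0,0,0,0]

```text
time: 1.15
tcp_pos: [0.4116, -0.2536, 0.2719]
orientation: [-0.001, 1.0, 0.003, 0.0]
force: [0.5, -0.5, 0.2]
opening: 0.055
finger_force: 0.0
```

Call:
move_arm:
  increments:
    - [0.54,-0.865,0,0,0,0]
    - [0.54,-0.865,0,0,0,0]
    - [0.54,-0.865,0,0,0,0]

```text
time: 1.45
tcp_pos: [0.476, -0.1495, 0.2718]
orientation: [-0.001, 1.0, 0.003, 0.0]
force: [-0.3, -0.5, 0.2]
opening: 0.0554
finger_force: 0.0
```

Call:
move_arm:
  increments:
    - [0.54,-0.865,0.8,0,0,0]
    - [0.54,-0.865,0.8,0,0,0]
    - [0.54,-0.865,0.8,0,0,0]
    - [0.54,-0.865,0.8,0,0,0]
    - [0.54,-0.865,0.8,0,0,0]
    - [0.54,-0.865,0.8,0,0,0]

```text
time: 2.05
tcp_pos: [0.5391, -0.0518, 0.1764]
orientation: [0.0, 1.0, -0.001, 0.0]
force: [1.0, -0.5, 0.2]
opening: 0.055
finger_force: 0.0
```

```bash
python3 - <<'E'
from h import *
T,s=tool();print(s["time"],s["tcp_pos"],s["qvel"].round(3),s["force"],s["opening"])
w=manip.capture("wrist");w["T"]=T@w["hand_eye"];np.savez("w1.npz",**w);cv2.imwrite("pics/w1.png",w["frame"][:,:,::-1])
E
```

```text
2.05 [ 0.53912769 -0.05180689  0.17637922] [ 0.015 -0.019  0.006 -0.005 -0.001 -0.002 -0.004] [ 1.04342917 -0.50203754  0.17833021] 0.05496434686777097
```

View pics/w1.png

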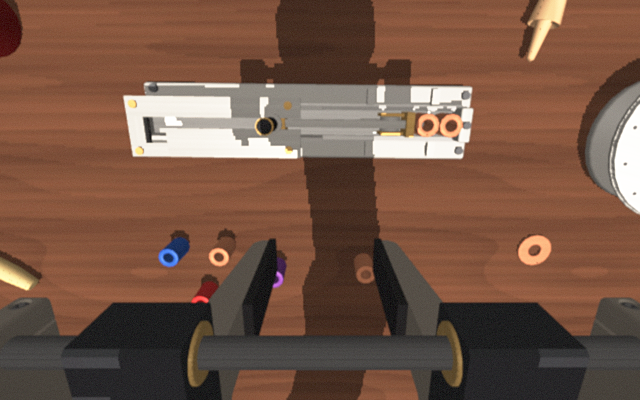

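The wrist view shows the magazine well: post top (266,126), old sleeves (428,125) and (452,125), sleeve a (219,256), sleeve b (365,268), and the J near (150,130). I'll enlarge the plate.

```bash
python3 - <<'E'
from h import *
w=load("w1.npz");f=w["frame"];T=w["T"]
a=cv2.resize(f[80:170,120:280],None,fx=5,fy=5,interpolation=cv2.INTER_CUBIC);cv2.imwrite("pics/crop2.png",a[:,:,::-1])
W=cloud(w,T)
np.set_printoptions(linewidth=250)
print((W[104:152:2,128:200:3,2]*1000).round(0).astype(int))
for n,(u,v,z) in dict(post=(266,126,.094),o1=(452,125.5,.048),o2=(428,125.5,.048),a=(219,256.5,.036),b=(365,268.5,.036)).items(): print(n,ray(w,u,v,z,T).round(4))
E
```

```text
[[                  52                   52                   53                   51                   49                   50                   51                   51                   50                   50                   51
                    51                   51                   51                   50                   49                   50                   49                   51                   50                   51                   50
                    49                   51]
 [                  51                   52                   52                   50                   51                   51                   51                   50                   50                   51                   52
                    50                   50                   51                   51                   51                   51                   50                   50                   49                   49                   49
                    50                   49]
 [                  50                   51                   49              
[... 10675 characters left out ...]
                    1                   50                   52                   51                   50                   51                   50                   51                   50                   50
                    50                   50                   51                   51                   51                   49                   51                   50                   52                   49                   51
                    50                   50]]
post [ 6.029e-01 -5.000e-04  9.400e-02]
o1 [ 0.6002 -0.18    0.048 ]
o2 [ 0.6002 -0.1558  0.048 ]
a [0.4491 0.0728 0.036 ]
b [ 0.4332 -0.0997  0.036 ]<stdin>:6: RuntimeWarning: invalid value encountered in cast
```

View pics/crop2.png

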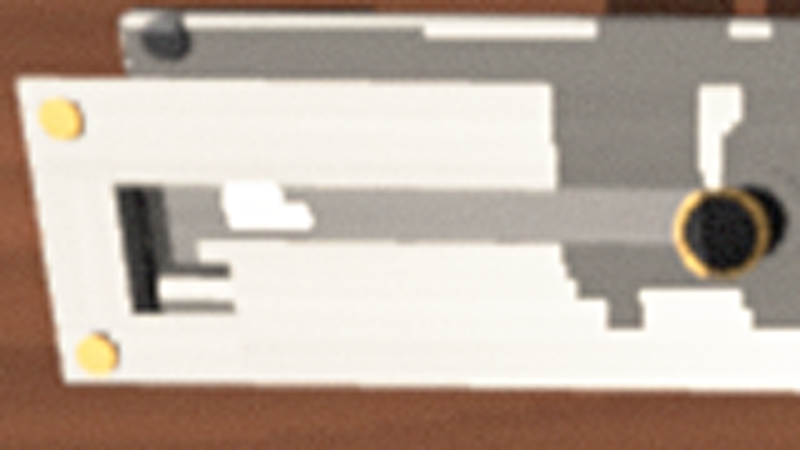

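```bash
python3 - <<'E'
from h import *
w=load("w1.npz");f=w["frame"];T=w["T"];W=cloud(w,T)
p=lambda x,y,z=.05: ray(w,120+x/5-.4,80+y/5-.4,z,T)[:2].round(4)
print("end outer",p(119,215),"face u148.5",ray(w,148.5,122.6,.05,T).round(4))
print("slot top",p(160,186),p(550,189),"bot",p(230,242),p(550,242),"plate bot",p(65,382),p(790,390),"plate top",p(20,77),p(540,84))
print("notch bot",p(233,306),"tongue bot", p(228,277),"tongue tip",p(200,255),"screws",p(62,117),p(97,353))
# depth slot rows
z=W[...,2]
for r in (122,124,126):
    u=np.where(z[r,135:200]<.049)[0][:4]+135;print(r,u,z[r,u].round(3),[W[r,i,1].round(4) for i in u])
# depth column crossing slot
for u in range(165,250,12):
    v=[i for i in range(108,140) if z[i,u]<.03];print(u,v[0],v[-1],ray(w,u,(v[0]-.5),.05,T)[:2].round(4),ray(w,u,v[-1]+.5,.05,T)[:2].round(4))
# rings
hsv=cv2.cvtColor(f,cv2.COLOR_RGB2HSV)
for n,(u,v,z0,r) in dict(o1=(452,125,.048,12),o2=(428,125,.048,12),a=(219,256,.036,13),b=(365,268,.036,14)).items():
    q=W[v-r:v+r+1,u-r:u+r+1].reshape(-1,3);q=q[abs(q[:,2]-z0)<.003];print(n,len(q),(q[:,:2].min(0)+q[:,:2].max(0))/2,np.ptp(q[:,:2],axis=0))
q=W[105:145,250:285].reshape(-1,3);q=q[abs(q[:,2]-.094)<.003];print("post",len(q),(q.min(0)+q.max(0))/2,np.ptp(q,axis=0))
E
```

```text
end outer [0.6033 0.1294] face u148.5 [0.6033 0.1243 0.05  ]
slot top [0.6089 0.1203] [0.6083 0.0429] bot [0.598 0.108] [0.598  0.0438] plate bot [0.5699 0.1459] [ 0.5682 -0.0031] plate top [0.6295 0.1444] [0.6282 0.0432]
notch bot [0.5853 0.1092] tongue bot [0.5911 0.1094] tongue tip [0.5955 0.1144] screws [0.622  0.1375] [0.5759 0.1383]
122 [142 148 149 150] [0.048 0.048 0.046 0.018] [np.float64(0.1318), np.float64(0.1255), np.float64(0.1255), np.float64(0.1392)]
124 [149 150 151 152] [0.047 0.018 0.017 0.015] [np.float64(0.1256), np.float64(0.1395), np.float64(0.1392), np.float64(0.1391)]
126 [149 150 151 152] [0.048 0.02  0.017 0.015] [np.float64(0.1253), np.float64(0.139), np.float64(0.1392), np.float64(0.1393)]
165 117 133 [0.6092 0.107 ] [0.5926 0.1094]
177 117 127 [0.6092 0.0951] [0.5985 0.0965]
189 117 127 [0.6092 0.0831] [0.5985 0.0844]
201 117 127 [0.6092 0.0712] [0.5985 0.0724]
213 117 127 [0.6092 0.0593] [0.5985 0.0604]
225 117 127 [0.6092 0.0474] [0.5985 0.0483]
237 118 128 [0.6082 0.0355] [0.5975 0.0364]
249 118 128 [0.6082 0.0236] [0.5975 0.0243]
o1 329 [ 0.60101971 -0.17919436] [0.02267964 0.02315792]
o2 348 [ 0.60106326 -0.15609503] [0.02266031 0.02509048]
a 236 [0.44966307 0.07336855] [0.02406686 0.02319922]
b 203 [ 0.42610946 -0.09960147] [0.02310039 0.02078245]
post 262 [0.60273433 0.00188472 0.09372145] [0.01536688 0.01504487 0.00517059]
```

Call:
move_arm:
  increments:
    - [0.53,-0.445,0.2,0,0,0]
    - [0.53,-0.445,0.2,0,0,0]
    - [0.53,-0.445,0.2,0,0,0]
    - [0.53,-0.445,0.2,0,0,0]
    - [0.53,-0.445,0.6,0,0,0]
    - [0.53,-0.445,0.9,0,0,0]
    - [0.53,-0.445,0.97,0,0,0]
    - [0.53,-0.445,0.97,0,0,0]
    - [0.53,-0.445,0.97,0,0,0]
    - [0.53,-0.445,0.97,0,0,0]

```text
time: 3.1
tcp_pos: [0.6043, 0.0027, 0.0618]
orientation: [0.0, 1.0, -0.0, 0.002]
force: [0.0, -0.1, -0.8]
opening: 0.055
finger_force: 0.0
```

```bash
python3 - <<'E'
from h import *
T,s=tool();print(s["time"],s["tcp_pos"],s["force"],s["opening"])
w=manip.capture("wrist");w["T"]=T@w["hand_eye"];np.savez("w2.npz",**w);a=cv2.resize(w["frame"][120:400,200:440],None,fx=2.1,fy=2.1);cv2.imwrite("pics/w2.png",a[:,:,::-1])
E
```

```text
3.1 [0.60430555 0.00269758 0.06177212] [ 0.01892114 -0.09796664 -0.75095655] 0.055028050774540496
```

View pics/w2.png

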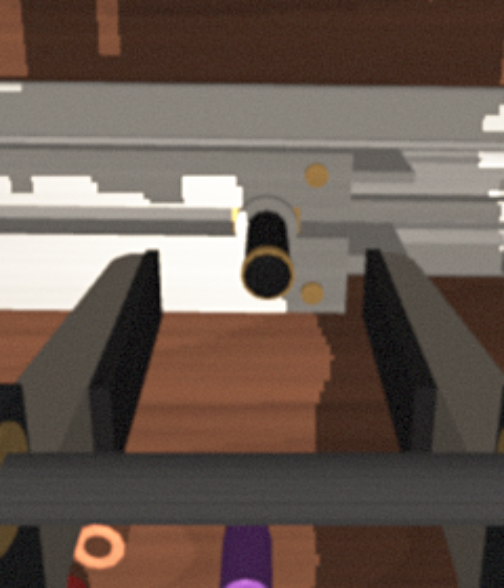

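The post (crop 268,215 to 272) stands between the pads, whose tips are at crop x 155 and 368. Closing now.

Call:
move_arm:
  increments:
    - [0,0,0,0,0,0]
    - [0,0,0,0,0,0]
    - [0,0,0,0,0,0]
    - [0,0,0,0,0,0]
    - [0,0,0,0,0,0]
    - [0,0,0,0,0,0]
  grip: 1
  newtons: 20

```text
time: 3.75
tcp_pos: [0.6026, 0.0031, 0.0593]
orientation: [0.0, 1.0, 0.0, -0.0]
force: [0.4, 0.3, 0.2]
opening: 0.0093
finger_force: 0.0
```

```bash
python3 - <<'E'
from h import *
T,s=tool();print(s["time"],s["tcp_pos"],s["force"],s["opening"],s["finger_force"])
w=manip.capture("wrist");w["T"]=T@w["hand_eye"];np.savez("w3.npz",**w);a=cv2.resize(w["frame"][150:300,220:420],None,fx=3,fy=3);cv2.imwrite("pics/w3.png",a[:,:,::-1])
W=cloud(w,w["T"])
q=W[150:300,250:400].reshape(-1,3);q=q[(abs(q[:,2]-.094)<.004)];print("post",len(q),(q.min(0)+q.max(0))/2,np.ptp(q,axis=0))
s=manip.get_state();print(s["opening"],s["finger_force"])
E
```

```text
3.75 [0.60262325 0.00306841 0.05926714] [0.38808619 0.32091574 0.24382586] 0.009349679706774002 0.0
post 376 [ 0.60358198 -0.0008704   0.09413449] [0.01726911 0.01772188 0.00772079]
0.0050730868441768735 0.0
```

View pics/w3.png

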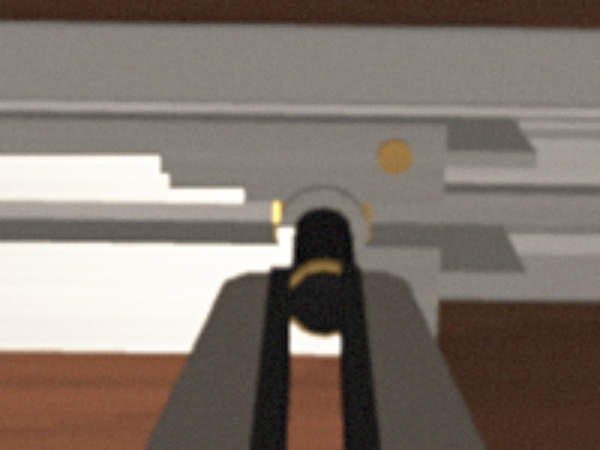

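The pads have closed on the robot side of the post, at crop (290–345, 270) with the post behind at (325,225), so they missed it. I'll measure where the fingertips really are in tool coordinates.

```bash
python3 - <<'E'
from h import *
for n in ("w2.npz","w3.npz"):
    w=load(n);H=w["hand_eye"];P=cloud(w,H)  # tool coords
    W=cloud(w,w["T"])
    m=(P[...,2]<0.005)&(P[...,2]>-.05)&(abs(P[...,1])<.06)&(W[...,2]>.057)
    v,u=np.where(m)
    for r in (225,232,238,240,242,246,250,260,270,280):
        k=v==r
        if k.any(): print(n,r,[(int(u_),*(P[r,u_]*1000).round(0).astype(int)) for u_ in u[k][::4]][:14])
E
```

```text
w2.npz 225 [(318, np.int64(2), np.int64(-5), np.int64(3)), (322, np.int64(5), np.int64(-2), np.int64(-4)), (326, np.int64(6), np.int64(1), np.int64(-6)), (330, np.int64(5), np.int64(3), np.int64(-5)), (334, np.int64(3), np.int64(6), np.int64(1))]
w2.npz 232 [(317, np.int64(1), np.int64(-5), np.int64(-7)), (321, np.int64(4), np.int64(-3), np.int64(-16)), (325, np.int64(5), np.int64(0), np.int64(-17)), (329, np.int64(5), np.int64(2), np.int64(-17)), (333, np.int64(4), np.int64(5), np.int64(-15))]
w2.npz 238 [(269, np.int64(10), np.int64(-32), np.int64(-39)), (273, np.int64(10), np.int64(-30), np.int64(-38)), (317, np.int64(2), np.int64(-5), np.int64(-19)), (321, np.int64(6), np.int64(-3), np.int64(-29)), (325, np.int64(6), np.int64(0), np.int64(-29)), (329, np.int64(6), np.int64(2), np.int64(-30)), (333, np.int64(4), np.int64(5), np.int64(-25)), (337, np.int64(0), np.int64(8), np.int64(-14)), (377, np.int64(10), np.int64(29), np.int64(-39))]
w2.npz 240 [(261, np.int64(9), np.int64(-36), np.int64(-40)), (265, np.int64(9), np.int64(-34), np.int64(-39)), (269, np.int64(11), np.int64(-31),
[... 5518 characters left out ...]
int64(4), np.int64(4), np.int64(-36)), (337, np.int64(10), np.int64(6), np.int64(-49)), (341, np.int64(10), np.int64(8), np.int64(-49)), (345, np.int64(10), np.int64(11), np.int64(-49)), (349, np.int64(10), np.int64(13), np.int64(-49))]
w3.npz 250 [(316, np.int64(7), np.int64(-5), np.int64(-48)), (320, np.int64(1), np.int64(-3), np.int64(-36)), (324, np.int64(1), np.int64(-1), np.int64(-35)), (328, np.int64(1), np.int64(2), np.int64(-35)), (332, np.int64(1), np.int64(4), np.int64(-35))]
w3.npz 260 [(316, np.int64(2), np.int64(-5), np.int64(-49)), (324, np.int64(-5), np.int64(-1), np.int64(-35)), (328, np.int64(-5), np.int64(2), np.int64(-35)), (332, np.int64(-6), np.int64(4), np.int64(-35))]
```

The range data shows the finger ends 39 mm above the reported TCP (tool z ≈ −39 mm, x correct). That puts them at about 0.10 m, above the post's 0.094 m top, so they closed over the post rather than in front of it. I'll open and go down about 20 mm, then check before going further.

Call:
move_arm:
  increments:
    - [0,0,0,0,0,0]
    - [0,0,0,0,0,0]
    - [0,0,0,0,0,0]
    - [0,0,0,0,0,0]
    - [0,0,0,0,0,0]
    - [0,0.015,0.08,0,0,0]
    - [0,0.015,0.16,0,0,0]
    - [0,0.015,0.16,0,0,0]
    - [0,0.015,0.16,0,0,0]
  grip: -0.3

```text
time: 4.7
tcp_pos: [0.6022, 0.0012, 0.0395]
orientation: [-0.0, 1.0, 0.0, -0.001]
force: [-0.3, 0.1, 0.3]
opening: 0.0599
finger_force: 0.0
```

```bash
cat >> h.py <<'E'
def tips(w):
    """finger end heights (tool z) per finger from range image, far face at tool x ~ +10 mm"""
    P=cloud(w,w["hand_eye"]);m=(abs(P[...,0]-.0095)<.003)&(abs(P[...,1])<.065)&(P[...,2]<-.02)&(P[...,2]>-.07)
    q=P[m];out=[]
    for s in (-1,1):
        k=q[q[:,1]*s>.003];out.append((np.percentile(k[:,2],99).round(4),(np.abs(k[:,1]).min()*s).round(4)))
    return out
E
python3 - <<'E'
from h import *
for n in("w1","w2","w3"):print(n,tips(load(n+".npz")))
T,s=tool();w=manip.capture("wrist");w["T"]=T@w["hand_eye"];np.savez("w4.npz",**w)
print(s["tcp_pos"],s["force"],s["opening"],tips(w))
W=cloud(w,w["T"])
q=W[:300,200:450].reshape(-1,3);q=q[(abs(q[:,2]-.092)<.004)&(abs(q[:,0]-.603)<.012)&(abs(q[:,1])<.012)];print("post",len(q),(q.min(0)+q.max(0))/2,np.ptp(q,axis=0))
E
```

```text
w1 [(np.float64(-0.0392), np.float64(-0.0278)), (np.float64(-0.0393), np.float64(0.0269))]
w2 [(np.float64(-0.0393), np.float64(-0.0278)), (np.float64(-0.0393), np.float64(0.0269))]
w3 [(np.float64(-0.0393), np.float64(-0.0031)), (np.float64(-0.032), np.float64(0.0033))]
[0.60220475 0.00124364 0.03945379] [-0.31040356  0.07101351  0.2566817 ] 0.059882618205806676 [(np.float64(-0.0255), np.float64(-0.003)), (np.float64(-0.0389), np.float64(0.003))]
post 673 [0.60287178 0.00173126 0.09205268] [0.01606293 0.01541061 0.00781304]
```

The TCP now reads 0.0395 m, below the 0.050 m plate top, with no contact force. That confirms the reported TCP is about 39 mm beyond the real finger ends, so I'll add that offset everywhere. Going down another 16 mm, then gripping.

Call:
move_arm:
  increments:
    - [0,0,0.06,0,0,0]
    - [0,0,0.13,0,0,0]
    - [0,0,0.13,0,0,0]
    - [0,0,0.13,0,0,0]

```text
time: 5.15
tcp_pos: [0.6023, 0.0012, 0.0241]
orientation: [0.0, 1.0, 0.0, -0.0]
force: [0.4, -0.8, 1.7]
opening: 0.0597
finger_force: 0.0
```

Call:
move_arm:
  increments:
    - [0,0,0,0,0,0]
    - [0,0,0,0,0,0]
    - [0,0,0,0,0,0]
    - [0,0,0,0,0,0]
    - [0,0,0,0,0,0]
    - [0,0,0,0,0,0]
    - [0,0,0,0,0,0]
    - [0,0,0,0,0,0]
  grip: 1
  newtons: 20

```text
time: 5.95
tcp_pos: [0.6027, 0.0013, 0.0246]
orientation: [-0.0, 1.0, 0.0, 0.0]
force: [0.3, 0.4, -0.1]
opening: 0.0132
finger_force: 20.0
```

Call:
move_arm:
  increments:
    - [0,-0.04,0,0,0,0]
    - [0,-0.1,0,0,0,0]
    - [0.001,-0.18,0,0,0,0]
    - [0.002,-0.26,0,0,0,0]
    - [0.003,-0.34,0,0,0,0]
    - [0.004,-0.42,0,0,0,0]
    - [0.005,-0.47,0,0,0,0]
    - [0.005,-0.5,0,0,0,0]
    - [0.005,-0.5,0,0,0,0]

```text
time: 6.85
tcp_pos: [0.6034, 0.0577, 0.0245]
orientation: [0.002, 1.0, -0.001, -0.0]
force: [0.5, -6.6, 1.2]
opening: 0.0138
finger_force: 20.0
```

Call:
move_arm:
  increments:
    - [0.001,-0.06,0,0,0,0]
    - [0.001,-0.13,0,0,0,0]
    - [0.002,-0.2,0,0,0,0]
    - [0.003,-0.27,0,0,0,0]
    - [0.003,-0.34,0,0,0,0]
    - [0.004,-0.4,0,0,0,0]
    - [0.004,-0.44,0,0,0,0]
    - [0.004,-0.44,0,0,0,0]
    - [0.004,-0.44,0,0,0,0]

```text
time: 7.75
tcp_pos: [0.604, 0.1093, 0.0245]
orientation: [0.003, 1.0, -0.001, -0.0]
force: [0.3, -8.3, 1.8]
opening: 0.0134
finger_force: 20.0
```

Call:
move_arm:
  increments:
    - [0,-0.017,0,0,0,0]
    - [0,-0.033,0,0,0,0]
    - [0,-0.05,0,0,0,0]
    - [0,-0.067,0,0,0,0]
    - [0,-0.067,0,0,0,0]

```text
time: 8.25
tcp_pos: [0.6041, 0.117, 0.0245]
orientation: [0.003, 1.0, -0.001, -0.0]
force: [-0.1, -9.5, 1.9]
opening: 0.0136
finger_force: 20.0
```

Call:
move_arm:
  increments:
    - [0,-0.01,0,0,0,0]
    - [0,-0.017,0,0,0,0]
    - [0,-0.017,0,0,0,0]

```text
time: 8.55
tcp_pos: [0.6041, 0.1188, 0.0245]
orientation: [0.003, 1.0, -0.001, -0.0]
force: [0.1, -9.5, 2.4]
opening: 0.0129
finger_force: 20.0
```

Call:
move_arm:
  increments:
    - [0,-0.008,0,0,0,0]
    - [0,-0.008,0,0,0,0]
    - [0,-0.008,0,0,0,0]

```text
time: 8.85
tcp_pos: [0.6041, 0.1196, 0.0245]
orientation: [0.003, 1.0, -0.001, -0.0]
force: [0.3, -9.0, 2.8]
opening: 0.0135
finger_force: 20.0
```

Call:
move_arm:
  increments:
    - [0,-0.008,0,0,0,0]
    - [0,-0.008,0,0,0,0]
    - [0,-0.008,0,0,0,0]

```text
time: 9.15
tcp_pos: [0.6041, 0.1206, 0.0244]
orientation: [0.003, 1.0, -0.001, -0.0]
force: [-0.1, -9.3, 2.7]
opening: 0.0134
finger_force: 20.0
```

Call:
move_arm:
  increments:
    - [0,-0.008,0,0,0,0]
    - [0,-0.008,0,0,0,0]
    - [0,-0.008,0,0,0,0]

```text
time: 9.45
tcp_pos: [0.6041, 0.1209, 0.0244]
orientation: [0.004, 1.0, -0.002, -0.0]
force: [0.5, -10.8, 2.6]
opening: 0.0136
finger_force: 20.0
```

Call:
move_arm:
  increments:
    - [0,-0.008,0,0,0,0]
    - [0,-0.008,0,0,0,0]
    - [0,-0.008,0,0,0,0]

```text
time: 9.75
tcp_pos: [0.6041, 0.1209, 0.0245]
orientation: [0.004, 1.0, -0.002, -0.001]
force: [0.2, -12.8, 3.6]
opening: 0.0136
finger_force: 20.0
```

Contact: force rose by about 3.5 N at y = 0.1209, matching the vision estimate of 0.1214. Now across, in steps.

Call:
move_arm:
  increments:
    - [-0.01,0.004,0,0,0,0]
    - [-0.025,0.004,0,0,0,0]
    - [-0.04,0.004,0,0,0,0]
    - [-0.05,0.004,0,0,0,0]
    - [-0.05,0.004,0,0,0,0]

```text
time: 10.25
tcp_pos: [0.5983, 0.121, 0.0245]
orientation: [0.004, 1.0, -0.002, -0.0]
force: [-0.1, -10.7, 2.6]
opening: 0.0138
finger_force: 20.0
```

Call:
move_arm:
  increments:
    - [-0.02,0,0,0,0,0]
    - [-0.04,0,0,0,0,0]
    - [-0.06,0,0,0,0,0]
    - [-0.075,0,0,0,0,0]
    - [-0.075,0,0,0,0,0]
    - [-0.075,0,0,0,0,0]

```text
time: 10.85
tcp_pos: [0.5891, 0.1211, 0.0244]
orientation: [0.004, 1.0, -0.002, -0.0]
force: [-0.4, -11.0, 2.8]
opening: 0.0136
finger_force: 20.0
```

Call:
move_arm:
  increments:
    - [0,0.015,0,0,0,0]
    - [0,0.03,0,0,0,0]
    - [0,0.045,0,0,0,0]
    - [0,0.06,0,0,0,0]
    - [0,0.067,0,0,0,0]
    - [0,0.067,0,0,0,0]

```text
time: 11.45
tcp_pos: [0.589, 0.1143, 0.0244]
orientation: [0.003, 1.0, -0.001, -0.0]
force: [-0.3, -9.6, 2.8]
opening: 0.0135
finger_force: 20.0
```

Call:
move_arm:
  increments:
    - [0,0.015,0,0,0,0]
    - [0,0.03,0,0,0,0]
    - [0,0.03,0,0,0,0]
    - [0,0.03,0,0,0,0]

```text
time: 11.85
tcp_pos: [0.589, 0.1118, 0.0245]
orientation: [0.002, 1.0, -0.001, -0.0]
force: [-0.1, -6.6, 2.0]
opening: 0.0139
finger_force: 20.0
```

Call:
move_arm:
  increments:
    - [0,0.012,0,0,0,0]
    - [0,0.025,0,0,0,0]
    - [0,0.025,0,0,0,0]
    - [0,0.025,0,0,0,0]

```text
time: 12.25
tcp_pos: [0.589, 0.1118, 0.0245]
orientation: [0.001, 1.0, -0.0, 0.0]
force: [0.7, -5.0, -0.0]
opening: 0.0134
finger_force: 20.0
```

Call:
move_arm:
  increments:
    - [0,0,0,0,0,0]
    - [0,0,0,0,0,0]
    - [0,0,0,0,0,0]
    - [0,0,0,0,0,0]
    - [0,0,0,0,0,0]
  grip: -0.2

```text
time: 12.75
tcp_pos: [0.5886, 0.1133, 0.0245]
orientation: [-0.0, 1.0, 0.0, -0.0]
force: [0.1, 0.1, -0.4]
opening: 0.0514
finger_force: 0.0
```

Call:
move_arm:
  increments:
    - [0,0,-0.4,0,0,0]
    - [0,0,-0.8,0,0,0]
    - [0,0,-0.8,0,0,0]
    - [0,0,-0.8,0,0,0]

```text
time: 13.15
tcp_pos: [0.5894, 0.113, 0.1218]
orientation: [-0.0, 1.0, 0.0, 0.001]
force: [0.2, 0.3, 0.2]
opening: 0.0548
finger_force: 0.0
```

```bash
python3 - <<'E'
from h import *
T,s=tool();w=manip.capture("wrist");w["T"]=T@w["hand_eye"];np.savez("w5.npz",**w)
print(s["time"],s["tcp_pos"],s["joint_positions"].round(2),s["force"],s["opening"])
W=cloud(w,w["T"])
q=W.reshape(-1,3);q=q[(abs(q[:,2]-.093)<.004)&(abs(q[:,0]-.595)<.022)&(abs(q[:,1]-.11)<.025)];print("post",len(q),(q.min(0)+q.max(0))/2,np.ptp(q,axis=0))
E
```

```text
13.15 [0.58942804 0.11298447 0.1217857 ] [ 0.04  0.48 -0.37  1.76  0.21  0.94 -1.99] [0.15043887 0.32344812 0.2479574 ] 0.05484938046536826
post 319 [0.58911612 0.11191858 0.09310145] [0.01568354 0.01475504 0.00616425]
```

Parked: the post is at (0.589, 0.112) with the hand off it. Next, turn 90° and go over sleeve a.

Call:
move_arm:
  increments:
    - [-1,0.33,0,0,0,-0.75]
    - [-1,0.33,0,0,0,-0.75]
    - [-1,0.33,0,0,0,-0.75]
    - [-1,0.33,0,0,0,-0.75]
    - [-1,0.33,0,0,0,-0.75]
    - [-1,0.33,0,0,0,-0.75]
    - [-1,0.33,0,0,0,-0.75]
    - [-1,0.33,0,0,0,-0.75]
    - [-1,0.33,0,0,0,-0.75]
    - [-1,0.33,0,0,0,-0.75]
    - [-1,0.33,0,0,0,-0.75]
    - [-1,0.33,0,0,0,-0.75]

```text
time: 14.4
tcp_pos: [0.4674, 0.073, 0.119]
orientation: [-0.001, 0.707, 0.707, -0.001]
force: [0.0, -0.4, -0.2]
opening: 0.0555
finger_force: 0.0
```

```bash
cat >> h.py <<'E'
def snap(n):
    T,s=tool();w=manip.capture("wrist");w["T"]=T@w["hand_eye"];np.savez(n+".npz",**w);return w,s
def top(w,x,y,z,r=.018,dz=.004):
    q=cloud(w,w["T"]).reshape(-1,3);q=q[(abs(q[:,2]-z)<dz)&(np.hypot(q[:,0]-x,q[:,1]-y)<r)]
    if len(q)<8: return len(q)
    (c,rr)=cv2.minEnclosingCircle(q[:,:2].astype(np.float32)*1000);return len(q),np.round(c,1),round(rr,1),np.median(q,0).round(4)
E
python3 - <<'E'
from h import *
w,s=snap("w6");print(s["time"],s["tcp_pos"],s["orientation"],s["joint_positions"].round(2),tips(w))
for n,x,y in(("a",.449,.073),("b",.425,-.101)):print(n,top(w,x,y,.036))
print(inc([.449,.073,-.023],np.pi/2))
E
```

```text
14.4 [0.4673713  0.07297246 0.11901095] [-0.00140172  0.7069634   0.70724802 -0.00101203] [ 0.4   0.35 -0.73  2.04  0.3   0.87 -0.5 ] [(np.float64(-0.0395), np.float64(-0.0274)), (np.float64(-0.0393), np.float64(0.0272))]
a (378, array([448.7,  74.3]), 11.8, array([0.4488, 0.0748, 0.036 ]))
b 0
[-6.0000e-04 -1.5160e-01  1.1858e+00 -1.4000e-03 -2.0000e-04 -7.0000e-04]
```

Call:
move_arm:
  increments:
    - [0.011,-0.156,0.1,0,0,0]
    - [0.011,-0.156,0.4,0,0,0]
    - [0.011,-0.156,0.8,0,0,0]
    - [0.011,-0.156,0.9,0,0,0]
    - [0.011,-0.156,0.9,0,0,0]

```text
time: 14.95
tcp_pos: [0.4481, 0.0746, 0.011]
orientation: [-0.002, 0.707, 0.707, -0.002]
force: [-0.3, 0.1, 0.4]
opening: 0.0553
finger_force: 0.0
```

Call:
move_arm:
  increments:
    - [0,0,0.15,0,0,0]
    - [0,0,0.28,0,0,0]
    - [0,0,0.28,0,0,0]
    - [0,0,0.28,0,0,0]

```text
time: 15.35
tcp_pos: [0.4512, 0.0749, -0.0196]
orientation: [0.001, 0.707, 0.707, 0.001]
force: [0.7, 0.3, -0.1]
opening: 0.055
finger_force: 0.0
```

Call:
move_arm:
  increments:
    - [0,0,0,0,0,0]
    - [0,0,0,0,0,0]
    - [0,0,0,0,0,0]
    - [0,0,0,0,0,0]
    - [0,0,0,0,0,0]
    - [0,0,0,0,0,0]
  grip: 1
  newtons: 20

```text
time: 15.95
tcp_pos: [0.45, 0.0744, -0.0208]
orientation: [0.0, 0.707, 0.707, -0.0]
force: [-1.1, -0.5, 5.8]
opening: 0.0233
finger_force: 20.0
```

Sleeve a is gripped (opening 23 mm). Lift it and carry it over the track while I measure the channel from the earlier picture.

Call:
move_arm:
  increments:
    - [0,0,-0.3,0,0,0]
    - [0,0,-0.6,0,0,0]
    - [0,0,-0.9,0,0,0]
    - [0,0,-0.9,0,0,0]

```text
time: 16.35
tcp_pos: [0.4531, 0.0752, 0.0905]
orientation: [0.003, 0.707, 0.707, 0.003]
force: [0.2, -0.3, -1.3]
opening: 0.0232
finger_force: 20.0
```

Call:
move_arm:
  increments:
    - [-0.28,0.21,0,0,0,0]
    - [-0.56,0.42,0,0,0,0]
    - [-0.84,0.62,0,0,0,0]
    - [-0.84,0.62,0,0,0,0]

```text
time: 16.75
tcp_pos: [0.5265, -0.0322, 0.0853]
orientation: [0.0, 0.71, 0.704, -0.001]
force: [-0.2, 0.2, -1.2]
opening: 0.0233
finger_force: 20.0
```

Call:
move_arm:
  increments:
    - [-0.28,0.21,0,0,0,0]
    - [-0.56,0.42,0,0,0,0]
    - [-0.84,0.62,0,0,0,0]
    - [-0.84,0.62,0,0,0,0]
    - [-0.84,0.62,0,0,0,0]
    - [-0.84,0.62,0,0,0,0]

```text
time: 17.35
tcp_pos: [0.5976, -0.1251, 0.086]
orientation: [-0.001, 0.706, 0.708, -0.0]
force: [-0.3, 1.0, -1.3]
opening: 0.0234
finger_force: 20.0
```

```bash
python3 - <<'E'
from h import *
def rails(W,tag):
    for y0 in np.arange(-.145,-.05,.01):
        k=(abs(W[...,1]-y0)<.005)&(abs(W[...,0]-.6)<.05)
        q=W[k]; fl=q[(q[:,2]>.008)&(q[:,2]<.0155)&(abs(q[:,0]-.601)<.016)]; rt=q[(q[:,2]>.021)&(q[:,2]<.028)]
        lo=rt[rt[:,0]<.596];hi=rt[rt[:,0]>.606]
        if len(fl)>3 and len(lo) and len(hi): print(tag,y0.round(3),"floor",fl[:,0].min().round(4),fl[:,0].max().round(4),"rails",lo[:,0].max().round(4),hi[:,0].min().round(4))
w=load("w1.npz");rails(cloud(w,w["T"]),"w1")
w,s=snap("w7");print(s["time"],s["tcp_pos"],s["orientation"],s["force"])
rails(cloud(w,w["T"]),"w7")
for n,x,y in(("o2",.6,-.156),("o1",.6,-.18)):print(n,top(w,x,y,.048))
cv2.imwrite("pics/w7.png",w["frame"][:,:,::-1])
P=cloud(w,w["hand_eye"]).reshape(-1,3);q=P[(np.hypot(P[:,0],P[:,1])<.02)&(P[:,2]>-.07)&(P[:,2]<.02)];print("sleeve in tool",q.min(0),q.max(0))
E
```

```text
w1 -0.145 floor 0.6135 0.6135 rails 0.5911 0.6107
w1 -0.135 floor 0.5876 0.6136 rails 0.5951 0.6064
w1 -0.125 floor 0.5876 0.6146 rails 0.5932 0.6087
w1 -0.115 floor 0.5878 0.6146 rails 0.5952 0.6066
w1 -0.105 floor 0.5886 0.6146 rails 0.5931 0.6096
w1 -0.095 floor 0.5885 0.6146 rails 0.5873 0.6158
w1 -0.085 floor 0.5886 0.6146 rails 0.5874 0.6158
w1 -0.075 floor 0.5886 0.6146 rails 0.5873 0.6158
w1 -0.065 floor 0.5886 0.6146 rails 0.5884 0.6158
w1 -0.055 floor 0.5886 0.6146 rails 0.5885 0.6158
17.35 [ 0.59762764 -0.12506162  0.08597132] [-1.14070779e-03  7.06209265e-01  7.08002172e-01 -3.10880963e-04] [-0.30436802  1.00454525 -1.27530899]
w7 -0.145 floor 0.5877 0.6143 rails 0.5953 0.6068
w7 -0.135 floor 0.5878 0.6144 rails 0.5872 0.6146
w7 -0.125 floor 0.5879 0.6142 rails 0.5865 0.6144
w7 -0.115 floor 0.5879 0.6147 rails 0.5874 0.6151
w7 -0.105 floor 0.588 0.6147 rails 0.5875 0.6149
w7 -0.095 floor 0.5881 0.6145 rails 0.5876 0.6155
w7 -0.085 floor 0.5881 0.615 rails 0.5877 0.6154
w7 -0.075 floor 0.5882 0.615 rails 0.5877 0.6151
w7 -0.065 floor 0.5882 0.6153 rails 0.5878 0.6156
w7 -0.055 floor 0.5883 0.6153 rails 0.5878 0.6155
o2 0
o1 0
sleeve in tool [-0.01167197 -0.01755947 -0.06994679] [ 0.01205905  0.01761272 -0.02143948]
```

View pics/w7.png

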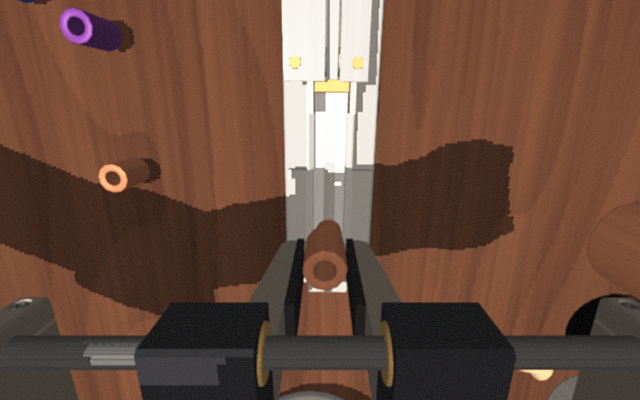

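The sleeve hangs upright between the pads, centred at (325,265), with the open track beyond it and the follower's brass face at (331,86). The channel centre at y ≈ −0.127 is x = 0.6012. Lowering in stages.

Call:
move_arm:
  increments:
    - [-0.017,0.031,0,0,0,0]
    - [-0.017,0.031,0.2,0,0,0]
    - [-0.017,0.031,0.4,0,0,0]
    - [-0.017,0.031,0.55,0,0,0]
    - [-0.017,0.031,0.6,0,0,0]
    - [-0.017,0.031,0.6,0,0,0]
    - [-0.017,0.031,0.6,0,0,0]
    - [-0.017,0.031,0.6,0,0,0]

```text
time: 18.2
tcp_pos: [0.6035, -0.1291, 0.0161]
orientation: [0.001, 0.707, 0.707, 0.001]
force: [-0.1, -0.2, -1.4]
opening: 0.0233
finger_force: 20.0
```

Call:
move_arm:
  increments:
    - [0,0,0,0,0,0]
    - [0,0,0,0,0,0]
    - [0,0,0,0,0,0]

```text
time: 18.5
tcp_pos: [0.6028, -0.1293, 0.0153]
orientation: [0.0, 0.707, 0.707, 0.0]
force: [-0.4, -0.6, -1.2]
opening: 0.0232
finger_force: 20.0
```

Call:
move_arm:
  increments:
    - [0.012,-0.012,0.04,0,0,0]
    - [0.012,-0.012,0.08,0,0,0]
    - [0.012,-0.012,0.12,0,0,0]
    - [0.012,-0.012,0.12,0,0,0]
    - [0.012,-0.012,0.12,0,0,0]
    - [0.012,-0.012,0.12,0,0,0]

```text
time: 19.1
tcp_pos: [0.6013, -0.1276, 0.0006]
orientation: [0.0, 0.707, 0.707, 0.0]
force: [0.3, 0.1, -0.3]
opening: 0.0235
finger_force: 20.0
```

Well centred at (0.6013, −0.1276), with the bottom at about 0.021 m. Lowering to the floor.

Call:
move_arm:
  increments:
    - [0,0,0.025,0,0,0]
    - [0,0,0.05,0,0,0]
    - [0,0,0.075,0,0,0]
    - [0,0,0.075,0,0,0]
    - [0,0,0.075,0,0,0]

```text
time: 19.6
tcp_pos: [0.6011, -0.1276, -0.0086]
orientation: [-0.0, 0.707, 0.707, -0.0]
force: [0.6, 0.6, -0.7]
opening: 0.0234
finger_force: 20.0
```

Call:
move_arm:
  increments:
    - [0,0,0,0,0,0]
    - [0,0,0,0,0,0]
    - [0,0,0,0,0,0]
    - [0,0,0,0,0,0]
    - [0,0,0,0,0,0]
  grip: -0.2

```text
time: 20.1
tcp_pos: [0.6012, -0.1277, -0.0084]
orientation: [0.0, 0.707, 0.707, -0.0]
force: [-0.2, 1.0, 1.0]
opening: 0.055
finger_force: 0.0
```

Call:
move_arm:
  increments:
    - [0,0,-0.2,0,0,0]
    - [0,0,-0.6,0,0,0]
    - [0,0,-1,0,0,0]
    - [0,0,-1,0,0,0]

```text
time: 20.5
tcp_pos: [0.606, -0.1276, 0.1185]
orientation: [0.005, 0.707, 0.707, 0.003]
force: [0.6, -0.3, -0.1]
opening: 0.055
finger_force: 0.0
```

Call:
move_arm:
  increments:
    - [0.22,-0.4,0,0,0,0]
    - [0.22,-0.8,0,0,0,0]
    - [0.22,-0.8,0,0,0,0]

```text
time: 20.8
tcp_pos: [0.4972, -0.1005, 0.1096]
orientation: [-0.003, 0.706, 0.708, -0.004]
force: [-0.1, -0.1, -0.8]
opening: 0.0552
finger_force: 0.0
```

Call:
move_arm:
  increments:
    - [0,-0.35,0,0,0,0]
    - [0,-0.66,0,0,0,0]
    - [0,-0.66,0,0,0,0]
    - [0,-0.66,0,0,0,0]
    - [0,-0.66,0,0,0,0]
    - [0,-0.66,0,0,0,0]

```text
time: 21.4
tcp_pos: [0.4274, -0.1012, 0.1117]
orientation: [0.0, 0.707, 0.707, 0.001]
force: [-0.7, -0.1, -0.4]
opening: 0.0552
finger_force: 0.0
```

```bash
python3 - <<'E'
from h import *
w,s=snap("w8");print(s["time"],s["tcp_pos"],s["orientation"],s["force"],s["opening"])
print("b",top(w,.4255,-.101,.036),"placed",top(w,.601,-.1276,.048,r=.013))
q=top(w,.4255,-.101,.036)
if not isinstance(q,int): print(inc([*(q[1]/1000),-.021],np.pi/2))
E
```

```text
21.4 [ 0.42742451 -0.1011708   0.111685  ] [1.51947200e-04 7.06881636e-01 7.07331543e-01 6.46474003e-04] [-0.65305307 -0.080295   -0.40786992] 0.055221402404702205
b (399, array([425. , -99.8]), 11.9, array([ 0.4251, -0.0994,  0.0359])) placed (455, array([ 600.6, -127.5]), 12.2, array([ 0.5995, -0.1269,  0.0477]))
[ 9.8000e-03 -1.8400e-02  1.1047e+00  3.0000e-04 -4.0000e-04  4.0000e-04]
```

Sleeve a stands at (0.6006, −0.1275) with its top at 0.048 m, as it should. Now sleeve b at (0.425, −0.100).

Call:
move_arm:
  increments:
    - [0.01,-0.02,0.3,0,0,0]
    - [0.01,-0.02,0.6,0,0,0]
    - [0.01,-0.02,0.85,0,0,0]
    - [0.01,-0.02,0.85,0,0,0]
    - [0.01,-0.02,0.85,0,0,0]

```text
time: 21.95
tcp_pos: [0.424, -0.0994, 0.0096]
orientation: [-0.001, 0.707, 0.708, 0.0]
force: [-0.8, 0.3, -0.2]
opening: 0.055
finger_force: 0.0
```

Call:
move_arm:
  increments:
    - [0,0,0.15,0,0,0]
    - [0,0,0.26,0,0,0]
    - [0,0,0.26,0,0,0]
    - [0,0,0.26,0,0,0]
    - [0,0,0.26,0,0,0]

```text
time: 22.45
tcp_pos: [0.4242, -0.1003, -0.0208]
orientation: [0.001, 0.707, 0.707, 0.0]
force: [-0.5, 0.5, -0.3]
opening: 0.0553
finger_force: 0.0
```

Call:
move_arm:
  increments:
    - [0,0,0,0,0,0]
    - [0,0,0,0,0,0]
    - [0,0,0,0,0,0]
    - [0,0,0,0,0,0]
    - [0,0,0,0,0,0]
    - [0,0,0,0,0,0]
  grip: 1
  newtons: 20

```text
time: 23.05
tcp_pos: [0.4237, -0.1002, -0.0215]
orientation: [0.0, 0.707, 0.707, 0.0]
force: [0.9, -1.2, 1.6]
opening: 0.0234
finger_force: 20.0
```

Call:
move_arm:
  increments:
    - [0,0,-0.3,0,0,0]
    - [0,0,-0.6,0,0,0]
    - [0,0,-0.9,0,0,0]
    - [0,0,-0.9,0,0,0]

```text
time: 23.45
tcp_pos: [0.4265, -0.1007, 0.0898]
orientation: [0.003, 0.707, 0.707, 0.001]
force: [0.6, -0.2, -1.0]
opening: 0.0231
finger_force: 20.0
```

Call:
move_arm:
  increments:
    - [0.013,0.25,0,0,0,0]
    - [0.013,0.5,0,0,0,0]
    - [0.013,0.74,0,0,0,0]

```text
time: 23.75
tcp_pos: [0.5126, -0.0989, 0.0852]
orientation: [-0.0, 0.707, 0.707, -0.001]
force: [0.1, 0.2, -0.2]
opening: 0.0231
finger_force: 20.0
```

Call:
move_arm:
  increments:
    - [0.013,0.25,0,0,0,0]
    - [0.013,0.5,0,0,0,0]
    - [0.013,0.74,0,0,0,0]
    - [0.013,0.74,0,0,0,0]
    - [0.013,0.74,0.2,0,0,0]
    - [0.013,0.74,0.4,0,0,0]
    - [0.013,0.74,0.5,0,0,0]
    - [0.013,0.74,0.5,0,0,0]
    - [0.013,0.74,0.5,0,0,0]
    - [0.013,0.74,0.5,0,0,0]

```text
time: 24.75
tcp_pos: [0.6019, -0.097, 0.0274]
orientation: [0.001, 0.707, 0.707, 0.0]
force: [0.9, -0.4, -0.5]
opening: 0.0234
finger_force: 20.0
```

Aligned (0.6019 against 0.6015). Lower most of the way and check.

Call:
move_arm:
  increments:
    - [0,-0.003,0.08,0,0,0]
    - [0,-0.003,0.16,0,0,0]
    - [0,-0.003,0.22,0,0,0]
    - [0,-0.003,0.22,0,0,0]
    - [0,-0.003,0.22,0,0,0]
    - [0,-0.003,0.22,0,0,0]

```text
time: 25.35
tcp_pos: [0.601, -0.0968, 0.0001]
orientation: [0.0, 0.707, 0.707, 0.0]
force: [0.3, -0.1, -0.6]
opening: 0.0233
finger_force: 20.0
```

Call:
move_arm:
  increments:
    - [0,0.002,0.025,0,0,0]
    - [0,0.002,0.05,0,0,0]
    - [0,0.002,0.078,0,0,0]
    - [0,0.002,0.078,0,0,0]
    - [0,0.002,0.078,0,0,0]
    - [0,0.002,0.078,0,0,0]

```text
time: 25.95
tcp_pos: [0.601, -0.0969, -0.0095]
orientation: [-0.0, 0.707, 0.707, -0.0]
force: [1.0, 1.0, -0.7]
opening: 0.0235
finger_force: 20.0
```

Call:
move_arm:
  increments:
    - [0,0,0,0,0,0]
    - [0,0,0,0,0,0]
    - [0,0,0,0,0,0]
    - [0,0,0,0,0,0]
    - [0,0,0,0,0,0]
  grip: -0.2

```text
time: 26.45
tcp_pos: [0.601, -0.0969, -0.0094]
orientation: [0.0, 0.707, 0.707, -0.0]
force: [0.1, 0.4, -0.1]
opening: 0.0551
finger_force: 0.0
```

Call:
move_arm:
  increments:
    - [0,0,-0.2,0,0,0]
    - [0,0,-0.6,0,0,0]
    - [0,0,-1,0,0,0]
    - [0,0,-1,0,0,0]
    - [0,0,-1,0,0,0]
    - [0,0,-1,0,0,0]

```text
time: 27.05
tcp_pos: [0.5999, -0.0972, 0.1094]
orientation: [-0.001, 0.707, 0.707, -0.001]
force: [0.0, -0.4, 0.3]
opening: 0.055
finger_force: 0.0
```

Call:
move_arm:
  increments:
    - [0.4,-0.05,0,0,0,0]
    - [0.87,-0.05,0,0,0,0]
    - [0.87,-0.05,0,0,0,0]

```text
time: 27.35
tcp_pos: [0.5931, 0.0155, 0.1095]
orientation: [-0.002, 0.704, 0.711, 0.001]
force: [0.3, 0.1, -0.4]
opening: 0.0551
finger_force: 0.0
```

Call:
move_arm:
  increments:
    - [0.3,-0.05,0,0,0,0.75]
    - [0.6,-0.05,0,0,0,0.75]
    - [0.87,-0.05,0,0,0,0.75]
    - [0.87,-0.05,0,0,0,0.75]
    - [0.87,-0.05,0,0,0,0.75]
    - [0.87,-0.05,0,0,0,0.75]
    - [0.87,-0.05,0,0,0,0.75]
    - [0.87,-0.05,0,0,0,0.75]
    - [0.87,-0.05,0,0,0,0.75]
    - [0.87,-0.05,0,0,0,0.75]
    - [0.87,-0.05,0,0,0,0.75]
    - [0.87,-0.05,0,0,0,0.75]

```text
time: 28.55
tcp_pos: [0.5879, 0.1113, 0.1089]
orientation: [0.001, 1.0, 0.0, -0.002]
force: [-0.5, -0.0, -0.3]
opening: 0.0548
finger_force: 0.0
```

```bash
python3 - <<'E'
from h import *
w,s=snap("w9");print(s["time"],s["tcp_pos"],s["orientation"],s["force"],s["opening"])
print("a",top(w,.6005,-.1275,.048,r=.013),"b",top(w,.601,-.097,.048,r=.013),"post",top(w,.589,.112,.094))
print(inc([.589,.1125,.0245],0))
a=w["frame"][60:230,250:600];cv2.imwrite("pics/w9.png",cv2.resize(a,None,fx=2,fy=2)[:,:,::-1])
E
```

```text
28.55 [0.58787223 0.11133798 0.10885102] [ 5.82605381e-04  9.99998669e-01  2.40680795e-04 -1.50518704e-03] [-0.48672916 -0.04807515 -0.25856027] 0.05475966595031755
a (550, array([ 601.4, -127.5]), 12.1, array([ 0.6016, -0.1264,  0.0477])) b (528, array([601.2, -96.9]), 12.7, array([ 0.6019, -0.0956,  0.0478])) post (353, array([589.3, 111.9]), 8.1, array([0.59  , 0.1122, 0.0941]))
[ 9.900e-03 -9.000e-03  7.051e-01  4.000e-04  1.200e-03  1.100e-03]
```

View pics/w9.png

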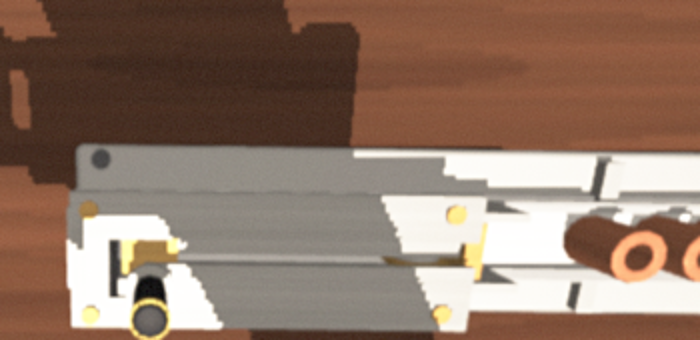

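Both sleeves stand in the track, with b's top at crop (640,255) and height 0.048 m. The post is still hooked at (150,315). Grip the post again.

Call:
move_arm:
  increments:
    - [0.008,-0.007,0.2,0,0,0]
    - [0.008,-0.007,0.4,0,0,0]
    - [0.008,-0.007,0.6,0,0,0]
    - [0.008,-0.007,0.7,0,0,0]
    - [0.008,-0.007,0.7,0,0,0]
    - [0.008,-0.007,0.7,0,0,0]

```text
time: 29.2
tcp_pos: [0.5902, 0.1128, 0.0269]
orientation: [-0.0, 1.0, 0.0, 0.0]
force: [-0.2, 0.6, 0.5]
opening: 0.0551
finger_force: 0.0
```

Call:
move_arm:
  increments:
    - [0,0,0,0,0,0]
    - [0,0,0,0,0,0]
    - [0,0,0,0,0,0]
    - [0,0,0,0,0,0]
    - [0,0,0,0,0,0]
    - [0,0,0,0,0,0]
    - [0,0,0,0,0,0]
  grip: 1
  newtons: 20

```text
time: 29.9
tcp_pos: [0.5899, 0.1116, 0.0268]
orientation: [0.001, 1.0, -0.0, -0.0]
force: [-0.5, -3.3, 3.7]
opening: 0.0134
finger_force: 20.0
```

Call:
move_arm:
  increments:
    - [0,-0.02,0,0,0,0]
    - [0,-0.04,0,0,0,0]
    - [0,-0.06,0,0,0,0]
    - [0,-0.08,0,0,0,0]
    - [0,-0.095,0,0,0,0]
    - [0,-0.095,0,0,0,0]
    - [0,-0.095,0,0,0,0]

```text
time: 30.6
tcp_pos: [0.5904, 0.1199, 0.0267]
orientation: [0.002, 1.0, -0.001, -0.0]
force: [-0.2, -8.4, 3.7]
opening: 0.0133
finger_force: 20.0
```

Call:
move_arm:
  increments:
    - [0,-0.006,0,0,0,0]
    - [0,-0.012,0,0,0,0]
    - [0,-0.012,0,0,0,0]
    - [0,-0.012,0,0,0,0]

```text
time: 31.0
tcp_pos: [0.5904, 0.121, 0.0267]
orientation: [0.003, 1.0, -0.001, -0.0]
force: [-0.7, -9.2, 4.6]
opening: 0.0136
finger_force: 20.0
```

Call:
move_arm:
  increments:
    - [0,-0.008,0,0,0,0]
    - [0,-0.008,0,0,0,0]
    - [0,-0.008,0,0,0,0]

```text
time: 31.3
tcp_pos: [0.5904, 0.1211, 0.0267]
orientation: [0.003, 1.0, -0.001, -0.0]
force: [-0.8, -10.8, 5.4]
opening: 0.0135
finger_force: 20.0
```

Call:
move_arm:
  increments:
    - [0.02,0.004,0,0,0,0]
    - [0.04,0.004,0,0,0,0]
    - [0.06,0.004,0,0,0,0]
    - [0.08,0.004,0,0,0,0]
    - [0.08,0.004,0,0,0,0]

```text
time: 31.8
tcp_pos: [0.6003, 0.121, 0.0267]
orientation: [0.003, 1.0, -0.001, -0.0]
force: [-0.6, -9.9, 4.7]
opening: 0.0132
finger_force: 20.0
```

Call:
move_arm:
  increments:
    - [0.015,0,0,0,0,0]
    - [0.03,0,0,0,0,0]
    - [0.045,0,0,0,0,0]
    - [0.045,0,0,0,0,0]
    - [0.045,0,0,0,0,0]

```text
time: 32.3
tcp_pos: [0.6056, 0.1209, 0.0267]
orientation: [0.003, 1.0, -0.001, -0.0]
force: [0.3, -10.9, 3.5]
opening: 0.0136
finger_force: 20.0
```

Call:
move_arm:
  increments:
    - [0,0.02,0,0,0,0]
    - [0,0.05,0,0,0,0]
    - [0,0.08,0,0,0,0]
    - [0,0.1,0,0,0,0]
    - [0,0.1,0,0,0,0]

```text
time: 32.8
tcp_pos: [0.6055, 0.1092, 0.0267]
orientation: [0.003, 1.0, -0.001, -0.0]
force: [0.1, -9.2, 3.1]
opening: 0.0137
finger_force: 20.0
```

Call:
move_arm:
  increments:
    - [0,0.04,0,0,0,0]
    - [-0.001,0.09,0,0,0,0]
    - [-0.001,0.14,0,0,0,0]
    - [-0.002,0.19,0,0,0,0]
    - [-0.002,0.24,0,0,0,0]
    - [-0.003,0.29,0,0,0,0]
    - [-0.003,0.34,0,0,0,0]
    - [-0.004,0.38,0,0,0,0]
    - [-0.004,0.39,0,0,0,0]
    - [-0.004,0.39,0,0,0,0]

```text
time: 33.8
tcp_pos: [0.6049, 0.063, 0.0267]
orientation: [0.002, 1.0, -0.001, -0.0]
force: [0.2, -8.3, 3.5]
opening: 0.0135
finger_force: 20.0
```

Call:
move_arm:
  increments:
    - [0,0.01,0,0,0,0]
    - [0,0.025,0,0,0,0]
    - [0,0.04,0,0,0,0]
    - [0,0.055,0,0,0,0]
    - [0,0.07,0,0,0,0]
    - [0,0.08,0,0,0,0]
    - [0,0.09,0,0,0,0]
    - [0,0.1,0,0,0,0]
    - [0,0.1,0,0,0,0]

```text
time: 34.7
tcp_pos: [0.6048, 0.0521, 0.0267]
orientation: [0.002, 1.0, -0.001, 0.0]
force: [-0.3, -5.9, 2.3]
opening: 0.0135
finger_force: 20.0
```

Pushing the row together. Ease on a few more millimetres until the hand's load goes to zero.

Call:
move_arm:
  increments:
    - [0,0.01,0,0,0,0]
    - [0,0.02,0,0,0,0]
    - [0,0.03,0,0,0,0]
    - [0,0.03,0,0,0,0]
    - [0,0.03,0,0,0,0]

```text
time: 35.2
tcp_pos: [0.6048, 0.0495, 0.0268]
orientation: [0.001, 1.0, -0.0, 0.0]
force: [0.9, -6.4, 2.5]
opening: 0.0135
finger_force: 20.0
```

Call:
move_arm:
  increments:
    - [0,0.01,0,0,0,0]
    - [0,0.02,0,0,0,0]
    - [0,0.02,0,0,0,0]
    - [0,0.02,0,0,0,0]

```text
time: 35.6
tcp_pos: [0.6048, 0.0494, 0.0268]
orientation: [-0.0, 1.0, 0.0, 0.0]
force: [0.7, -2.4, 2.5]
opening: 0.0132
finger_force: 20.0
```

Call:
move_arm:
  increments:
    - [0,0.01,0,0,0,0]
    - [0,0.02,0,0,0,0]
    - [0,0.02,0,0,0,0]
    - [0,0.02,0,0,0,0]

```text
time: 36.0
tcp_pos: [0.6047, 0.049, 0.0269]
orientation: [-0.001, 1.0, 0.001, 0.0]
force: [0.7, 4.7, 3.6]
opening: 0.0133
finger_force: 20.0
```

Call:
move_arm:
  increments:
    - [0,0,0,0,0,0]
    - [0,0,0,0,0,0]
    - [0,0,0,0,0,0]
    - [0,0,0,0,0,0]
    - [0,0,0,0,0,0]
    - [0,0,0,0,0,0]
  grip: -0.2

```text
time: 36.6
tcp_pos: [0.6044, 0.0466, 0.0265]
orientation: [0.0, 1.0, 0.0, -0.0]
force: [-0.2, 0.6, -0.5]
opening: 0.0549
finger_force: 0.0
```

Call:
move_arm:
  increments:
    - [0,0,-0.3,0,0,0]
    - [0,0,-0.7,0,0,0]
    - [0,0,-1,0,0,0]
    - [0,0,-1,0,0,0]
    - [0,0,-1,0,0,0]
    - [0,0,-1,0,0,0]

```text
time: 37.2
tcp_pos: [0.6034, 0.0465, 0.1453]
orientation: [0.0, 1.0, 0.0, -0.001]
force: [0.3, 0.5, -0.1]
opening: 0.0552
finger_force: 0.0
```

```bash
python3 - <<'E'
from h import *
w,s=snap("w10");print(s["time"],s["tcp_pos"],s["force"],s["opening"])
for n,x,y,z in(("o1",.6005,-.18,.048),("o2",.6005,-.156,.048),("a",.6005,-.132,.048),("b",.601,-.108,.048),("post",.602,.049,.094)):print(n,top(w,x,y,z,r=.012))
c=manip.capture("top");c["T"]=c["extrinsics"];a=c["frame"][150:290,210:500]
cv2.imwrite("pics/end.png",cv2.resize(a,None,fx=2.7,fy=2.7,interpolation=cv2.INTER_CUBIC)[:,:,::-1])
E
```

```text
37.2 [0.6033528  0.046488   0.14526783] [ 0.32603977  0.49302101 -0.11795825] 0.055239105899798316
o1 (328, array([ 600.8, -179.2]), 11.5, array([ 0.6005, -0.1806,  0.0479]))
o2 (340, array([ 600.5, -155.9]), 11.9, array([ 0.6005, -0.1564,  0.0479]))
a (337, array([ 600.5, -131.9]), 11.9, array([ 0.6002, -0.1325,  0.0479]))
b (346, array([ 601. , -108.1]), 11.9, array([ 0.6014, -0.1084,  0.0479]))
post (268, array([603.8,  49.4]), 8.0, array([0.6048, 0.0494, 0.0943]))
```

View pics/end.png

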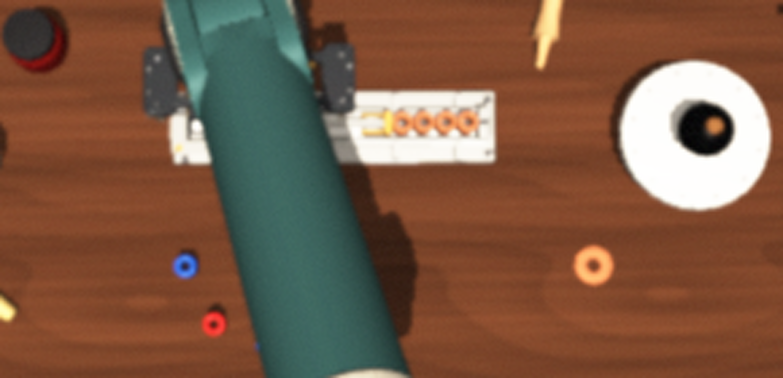

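The four copper sleeves stand in a closed row at crop (402–468, 122), with the brass face against them. All their tops measure 0.048 m. The post is at (0.604, 0.049), in the slot at 48 mm travel, and the hand is clear.

```bash
python3 -c "
from station import manip
print(manip.finish_job())"
```

```text
the job is handed in; nothing more can be done
None
```

The job is handed in: both copper sleeves are in the track and the follower's spring holds all four upright in a closed row at about 48 mm travel; the post is let go in the straight slot. No verdict came back.

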